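# Load the ward caddy with the capped stock jars

## Task

Load the white ward caddy: put each of the four amber jars that has a screw cap into the caddy seat whose recess matches its shape and size, keeping the jars upright and setting each one gently down on the bottom of its recess. Leave the dropper bottle and the jar without a cap standing where they are.

Things in the scene. Friction and masses are not known exactly. Their poses are not given: they have to be found in the camera images.
- jar_large: Loose closed amber glass jar with a label, upright on the bench: round, 68 diameter, shoulder 62 to 70 above its underside. Black round screw cap 54 diameter, from 74 to 98 above the underside, total height 98 (mm); 4 of thinner neck below the cap. Grip the cap from above. Origin: centre of its underside; z up. About 0.35 kg.
- jar_medium: Loose closed amber glass jar with a label, upright on the bench: round, 52 diameter, shoulder 54 to 61 above its underside. Black round screw cap 44 diameter, from 65 to 88 above the underside, total height 88 (mm); 4 of thinner neck below the cap. Grip the cap from above. Origin: centre of its underside; z up. About 0.2 kg.
- jar_small: Loose closed amber glass jar with a label, upright on the bench: round, 36 diameter, shoulder 36 to 41 above its underside. Black round screw cap 30 diameter, from 45 to 67 above the underside, total height 67 (mm); 4 of thinner neck below the cap. Grip the cap from above. Origin: centre of its underside; z up. About 0.1 kg.
- jar_square: Loose closed amber glass jar with a label, upright on the bench: square body 48 x 48, shoulder 49 to 55 above its underside. Black round screw cap 40 diameter, from 58 to 81 above the underside, total height 81 (mm); 4 of thinner neck below the cap. Grip the cap from above. Origin: centre of its underside; z up. x and y square to its flat sides. About 0.2 kg.
- dropper: Look-alike that does not belong: loose round amber glass bottle, body 52 diameter and 54 high, with a narrow black collar (26 diameter) and a thin rubber dropper bulb (18 diameter) on top, total height 102. Origin: centre of its underside. Sizes in mm.
- uncapped: Look-alike that does not belong: loose round amber glass jar without a cap, body 52 diameter and 54 high, open neck 37 outside diameter, total height 72. Origin: centre of its underside. Sizes in mm.
- seat_large: Fixed grey block (pale recess floor) 102x102x16 mm with the largest round recess, 84 diameter (large jar), 12 deep: a jar in it stands 9 above the bench. One of four, shuffled 2 by 2, 104 between centres, on the floor (5 thick) of the fixed white caddy, 218x218 outside, wall 5 thick, 30 high. Origin: centre of the block underside, 5 above the bench, below the recess centre; x, y along its sides.
- seat_medium: Fixed grey block (pale recess floor) 102x102x16 mm with the middle round recess, 68 diameter (medium jar), 12 deep: a jar in it stands 9 above the bench. One of four, shuffled 2 by 2, 104 between centres, on the floor (5 thick) of the fixed white caddy, 218x218 outside, wall 5 thick, 30 high. Origin: centre of the block underside, 5 above the bench, below the recess centre; x, y along its sides.
- seat_small: Fixed grey block (pale recess floor) 102x102x16 mm with the smallest round recess, 52 diameter (small jar), 12 deep: a jar in it stands 9 above the bench. One of four, shuffled 2 by 2, 104 between centres, on the floor (5 thick) of the fixed white caddy, 218x218 outside, wall 5 thick, 30 high. Origin: centre of the block underside, 5 above the bench, below the recess centre; x, y along its sides.
- seat_square: Fixed grey block (pale recess floor) 102x102x16 mm with a square recess, 64 x 64 parallel to its sides (square jar, turned to match), 12 deep: a jar in it stands 9 above the bench. One of four, shuffled 2 by 2, 104 between centres, on the floor (5 thick) of the fixed white caddy, 218x218 outside, wall 5 thick, 30 high. Origin: centre of the block underside, 5 above the bench, below the recess centre; x, y along its sides.

How it is judged:
By the outcome, as a careful person would: the job done as asked, in the order asked, and still so for the second after the job is handed in, with the robot touching nothing.
It also fails if it takes over 104 s, if anything falls off the work surface, if the arm or the gripper's body presses on something with over 40 N, if the wrist force passes 120 N, or if a joint passes its speed limit or range.

## Robot

A 6-joint arm with a two-finger parallel gripper is mounted at the origin on the work surface. World frame = base frame: x ahead of the robot, y to its left, z up, the work surface at z = 0. Lengths are in m, angles in degrees, forces in N, time in s.
With the tool pointing down it reaches from about 0.35 to 0.975 m from the base axis. Payload 4.9 kg.
Tool frame: the origin (TCP) lies at the very end of the fingers, on their centre line; the grasp point (between the pads) lies 19 mm behind it (env.grasp_offset is the distance from the TCP to the grasp point, in m); z points along the fingers, y is the line along which they close (so a half turn about z gives the same grasp; the last joint's range is limited). The gripper opens to 85 mm and grips with 20 to 120 N. Pads are 22 mm wide; open, the fingers measure 114 mm over their backs; the gripper's body (76 mm by 85 mm) begins 54 mm behind the grasp point. The pads swing forward as they close: fully open they stand 13 mm farther back than shut.
Start: joints at [-74.083, 3.019, 92.412, -0, 84.569, -6.818], TCP at [0.242, -0.576, 0.231] pointing down, gripper open.
Joint ranges: [-172.51, 172.51], [-57.92, 126.97], [3.15, 148.05], [-58.71, 238.71], [5.1, 150.11], [-179.66, 179.66]. Speed limits (degrees/s): [147.25, 147.25, 180, 180, 180, 180].

## Interface

Orientations are given as [roll, pitch, yaw] about the fixed x, y, z axes, in that order (R = Rz(yaw) Ry(pitch) Rx(roll)).
In Python, from plant import state, eyes, env gives the robot as it stands. The module is installed in compiled form; this text tells all that it offers.
- The arm moves only by the tool arm_command, never from a script. Its argument "deltas" is a list of rows, each an object of numbers: "dx", "dy", "dz": the shift along the tool's x, y, z in cm; "turn": the turn about the tool's z in rad; "grip": the finger opening in cm, from 0 to 8.54. A call has 1 to 8 rows; each row is the pose to reach, as a shift and turn from the pose commanded when the call began, along the tool's axes at that moment; what a row does not reach only later rows make up. A row lasts 1/10 s, in which the tool goes at most 50 mm and 8.59 degrees, less where a joint would pass 70% of its speed; a pose out of reach is approached as far as the arm can. A call with a gripper value outside its range is refused whole. The fingers move at their own pace and stop on an object; "squeeze" is the grip in N (left out, the last holds). Time passes only in rows, so rows that repeat a pose let the fingers close. It gives the time, the measured TCP pose, the force, the opening and the grip force at its end, in the units of the state.
- state(): the state, without advancing time (a new reading comes with each control period).
- eyes.snapshot(name): name is "scene" or "top" or "wrist"; returns a dict with "color" (420x560x3 uint8, red, green, blue), "range_z" (420x560 float32, m along the optical axis (not along the pixel's ray), 0 where there is no reading), "fx", "fy", "cx", "cy" (pixels), "cam_to_world" (4x4, takes a point from camera to world coordinates). Camera axes: x right, y up, looking along -z (the intrinsics and any distortion apply to the point x, -y, -z); pixel columns grow to the right and rows downward; lengths in m; the calibration is good to about 2 mm. A picture is of the moment at which its call begins.
- env.finish_job(): hands the job in; it is judged then, once.
The state is a dict: "time": time; "qpos": joint angles; "qd": joint speeds; "joint_torque": joint torques, N m; "tool_pos": TCP position; "tool_rot": TCP orientation; "contact_force": force on the tool from outside, world axes, zero at the start; "ft_torque": the same for the moment, N m; "opening": finger opening in m; "grasp_force": force on a finger pad.
Only numpy, scipy, OpenCV 4.12 (cv2) and the standard library are available. Lean on these libraries where they do the work, as an engineer would, in place of code of your own. Each camera call takes 0.05 s, during which the arm holds its last target. There are 200 camera calls.

## Working session

There is one attempt and no reset: what is moved stays moved. The work goes in short steps, Python scripts to look and compute and a tool call to move; the robot and the scene stay as the last step left them, time stands still between calls to the robot, and variables do not carry over. Pictures are saved under pics/ and viewed, at most 14 in all, crops included, and the job is handed in when it is done.

Besides the shell and the picture viewer there is one more tool, called after ">>>" as name(argument=value, ...), one argument or row to a line, values as JSON. arm_command: Moves the arm, as the interface text tells. Its arguments: {"type":"object","properties":{"deltas":{"type":"array"},"squeeze":{"type":"number"}},"required":["deltas"]}

```bash
mkdir -p pics; python3 - <<'E'
from plant import state, eyes, env
import cv2,pickle,numpy as np
s=state(); print(s['time'],s['tool_pos'],s['tool_rot'],s['opening'],env.grasp_offset)
d={}
for n in('top','scene'):
    d[n]=eyes.snapshot(n); cv2.imwrite(f'pics/{n}0.png',d[n]['color'][:,:,::-1])
    print(n,d[n]['fx'],d[n]['cx'],d[n]['cy'],d[n]['cam_to_world'].round(3).tolist(),d[n].keys())
pickle.dump(d,open('d0.pkl','wb'))
E
```

```text
0.0 [ 0.24138099 -0.57581865  0.23004059] [-1.79880883e+02 -1.50040767e-02  2.27339675e+01] 0.08514181240738983 0.0187
top 393.77528311171994 279.0352932563676 213.3361832298942 [[0.058, 0.975, -0.213, 0.394], [-0.998, 0.057, -0.012, -0.005], [0.0, 0.213, 0.977, 0.751], [0.0, 0.0, 0.0, 1.0]] dict_keys(['color', 'range_z', 'fx', 'fy', 'cx', 'cy', 'cam_to_world'])
scene 435.1395641704261 272.23655576391445 213.99910360045067 [[0.126, -0.617, 0.777, 1.366], [0.992, 0.09, -0.089, -0.088], [-0.016, 0.782, 0.623, 0.698], [0.0, 0.0, 0.0, 1.0]] dict_keys(['color', 'range_z', 'fx', 'fy', 'cx', 'cy', 'cam_to_world'])
```

View pics/top0.png

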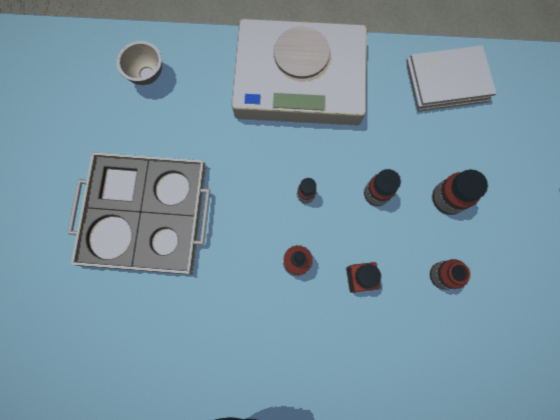

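View pics/scene0.png

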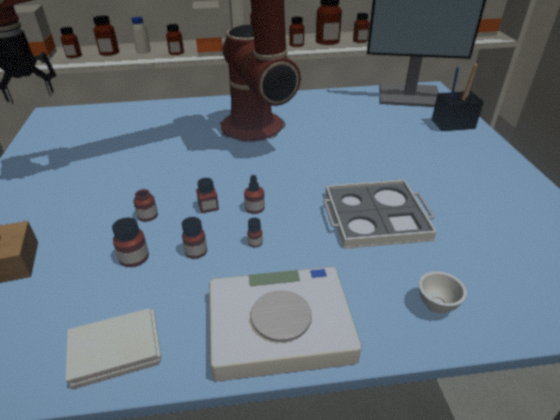

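The top view shows the capped jars: small (308,186), medium (387,182), large (470,186) and square (368,277). The dropper is at (298,260) and the uncapped jar at (452,273). Seats are square (120,184), medium (173,188), large (110,237) and small (165,240). The scene view agrees.

```bash
cat > h.py <<'E'
import numpy as np,cv2
def ray(s,u,v,z):
    T=s['cam_to_world']; d=T[:3,:3]@np.array([(u-s['cx'])/s['fx'],-(v-s['cy'])/s['fy'],-1.]); o=T[:3,3]
    return o+d*(z-o[2])/d[2]
def cloud(s):
    h,w=s['range_z'].shape; u,v=np.meshgrid(np.arange(w),np.arange(h)); r=s['range_z']
    P=np.stack([(u-s['cx'])/s['fx']*r,-(v-s['cy'])/s['fy']*r,-r],-1)
    return P@s['cam_to_world'][:3,:3].T+s['cam_to_world'][:3,3]
def cap(s,u,v,H,D):
    """centre of the cap top: black pixels at cap-top height near u,v -> rays on plane H, min enclosing circle"""
    P=cloud(s); g=s['color'].max(2)
    m=(abs(P[...,2]-H)<.008)&(g<60)&(s['range_z']>0)
    n,l,st,c=cv2.connectedComponentsWithStats(m.astype(np.uint8))
    k=min((i for i in range(1,n) if st[i,4]>30),key=lambda i:np.hypot(*(c[i]-[u,v])))
    px=np.argwhere(l==k)[:,::-1]
    W=np.array([ray(s,a,b,H)[:2] for a,b in px]).astype(np.float32)
    (x,y),r=cv2.minEnclosingCircle(W)
    return x,y,2*r,D,np.median(P[l==k],0).round(4),np.median(W,0)
E
python3 - <<'E'
import pickle,numpy as np,cv2
from h import *
d=pickle.load(open('d0.pkl','rb')); s=d['top']
for n,u,v,H,D in(('small',308,184,.067,.030),('medium',387,182,.088,.044),('large',470,184,.098,.054),('square',368,275,.081,.040)):
    print(n,cap(s,u,v,H,D))
P=cloud(s)
g=s['color'].min(2); print(g[184,120],g[184,100],g[237,110])
m=(g[150:275,75:205]>120).astype(np.uint8)
cs,_=cv2.findContours(m,cv2.RETR_EXTERNAL,cv2.CHAIN_APPROX_NONE)
m=((g>100)&(abs(P[...,2]-.009)<.006)).astype(np.uint8); m[:, :75]=0;m[:,205:]=0
n,l,st,c=cv2.connectedComponentsWithStats(m)
for i in range(1,n):
    if st[i,4]>150:
        W=np.array([ray(s,a,b,.009)[:2] for a,b in np.argwhere(l==i)[:,::-1]],np.float32)
        print(c[i],st[i],cv2.minAreaRect(W))
print('h',P[184,120],P[237,110],P[240,165],P[188,173],'rim',P[206,140])
# square jar shoulder: red pixels
big=cv2.resize(s['color'][245:305,335:405],None,fx=8,fy=8,interpolation=cv2.INTER_CUBIC)
cv2.imwrite('pics/sq.png',big[:,:,::-1])
E
```

```text
small (0.5961190462112427, -0.045834384858608246, 0.029044510796666145, 0.03, array([ 0.5961, -0.0456,  0.067 ]), array([ 0.5962138 , -0.04565442], dtype=float32))
medium (0.606956422328949, -0.18367154896259308, 0.04454047605395317, 0.044, array([ 0.607 , -0.1839,  0.0883]), array([ 0.60702753, -0.18445921], dtype=float32))
large (0.6061277985572815, -0.32466018199920654, 0.05568111687898636, 0.054, array([ 0.6064, -0.3239,  0.0983]), array([ 0.6064967, -0.3240288], dtype=float32))
square (0.44197508692741394, -0.1538628488779068, 0.03963730111718178, 0.04, array([ 0.4418, -0.1531,  0.0814]), array([ 0.44180477, -0.15282091], dtype=float32))
173 83 173
[145.06432749  70.37426901] [136  63  19  15 171] ((0.8463788628578186, 0.3023744821548462), (0.029836082831025124, 0.03605661168694496), 24.014644622802734)
[119.38815789 184.64254386] [102 169  35  32 912] ((0.595636248588562, 0.31969112157821655), (0.05958889052271843, 0.061172325164079666), 88.75361633300781)
[172.36255924 188.47867299] [156 173  34  32 844] ((0.5937544107437134, 0.21486982703208923), (0.06290432065725327, 0.06476584821939468), 3.335920572280884)
[110.4005743  237.37329505] [  90  217   42   42 1393] ((0.4907899498939514, 0.32148298621177673), (0.07879642397165298, 0.07872626930475235), 3.33552622795105)
[164.93032015 241.35216573] [152 229  26  26 531] ((0.4888801574707031, 0.21763616800308228), (0.047833237797021866, 0.04776255413889885), 3.335505485534668)
h [0.59623954 0.31797184 0.01034187] [0.49086763 0.32111059 0.0119625 ] [0.49169258 0.21741424 0.0084221 ] [0.5944562  0.2138141  0.00935359] rim [0.55221144 0.26894831 0.02114149]
```

View pics/sq.png

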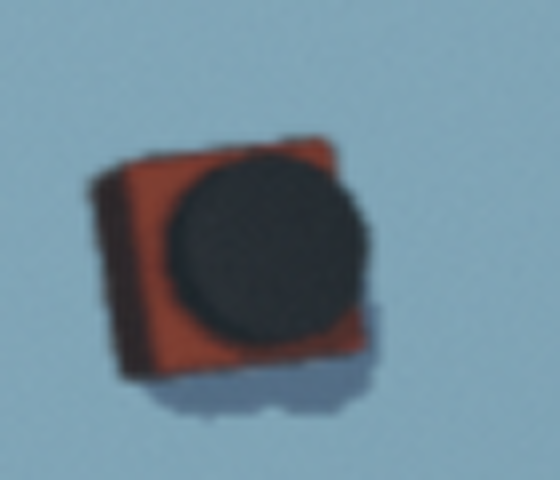

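```bash
python3 - <<'E'
import pickle,numpy as np
from h import *
s=pickle.load(open('d0.pkl','rb'))['top']
c=np.array([ray(s,335+x/8-.45,245+y/8-.45,.051)[:2] for x,y in((125,165),(332,140),(365,350),(155,375))])
e=np.roll(c,-1,0)-c; print(c.mean(0),np.hypot(*e.T),(np.degrees(np.arctan2(e[:,1],e[:,0]))%90).round(1))
E
```

```text
[ 0.44195404 -0.15412637] [0.04636566 0.04593712 0.04636682 0.04578311] [10.2  9.3 10.   9.3]
```

>>> arm_command(
  deltas=[
    {"dx": 4.8, "dy": -1, "dz": 0.4, "turn": 0.05},
    {"dx": 9.6, "dy": -2, "dz": 0.9, "turn": 0.1},
    {"dx": 14.4, "dy": -3, "dz": 1.3, "turn": 0.15},
    {"dx": 19.2, "dy": -4, "dz": 1.8, "turn": 0.2},
    {"dx": 24, "dy": -5.1, "dz": 2.2, "turn": 0.25},
    {"dx": 28.8, "dy": -6.1, "dz": 2.7, "turn": 0.3},
    {"dx": 33.6, "dy": -7.1, "dz": 3.1, "turn": 0.35},
    {"dx": 38.4, "dy": -8.1, "dz": 3.5, "turn": 0.397},
  ],
)

```text
$.deltas[0]: bad value
```

>>> arm_command(
  deltas=[
    {"dx": 4.8, "dy": -1.0, "dz": 0.4, "turn": 0.05, "grip": 8.5},
    {"dx": 9.6, "dy": -2.0, "dz": 0.9, "turn": 0.1, "grip": 8.5},
    {"dx": 14.4, "dy": -3.0, "dz": 1.3, "turn": 0.15, "grip": 8.5},
    {"dx": 19.2, "dy": -4.0, "dz": 1.8, "turn": 0.2, "grip": 8.5},
    {"dx": 24.0, "dy": -5.1, "dz": 2.2, "turn": 0.25, "grip": 8.5},
    {"dx": 28.8, "dy": -6.1, "dz": 2.7, "turn": 0.3, "grip": 8.5},
    {"dx": 33.6, "dy": -7.1, "dz": 3.1, "turn": 0.35, "grip": 8.5},
    {"dx": 38.4, "dy": -8.1, "dz": 3.5, "turn": 0.397, "grip": 8.5},
  ],
)

```text
time: 0.9
tool_pos: [0.5656, -0.3517, 0.1955]
tool_rot: [-180.0, 0.0, -0.1]
contact_force: [0.7, -0.3, 0.3]
opening: 0.0848
grasp_force: 0.0
```

>>> arm_command(
  deltas=[
    {"dx": 4.1, "dy": -2.8, "dz": 0, "turn": 0, "grip": 8.5},
    {"dx": 4.1, "dy": -2.8, "dz": 2, "turn": 0, "grip": 8.5},
    {"dx": 4.1, "dy": -2.8, "dz": 5, "turn": 0, "grip": 8.5},
    {"dx": 4.1, "dy": -2.8, "dz": 8, "turn": 0, "grip": 8.5},
    {"dx": 4.1, "dy": -2.8, "dz": 10.5, "turn": 0, "grip": 8.5},
    {"dx": 4.1, "dy": -2.8, "dz": 11.8, "turn": 0, "grip": 8.5},
    {"dx": 4.1, "dy": -2.8, "dz": 12.3, "turn": 0, "grip": 8.5},
    {"dx": 4.1, "dy": -2.8, "dz": 12.3, "turn": 0, "grip": 8.5},
  ],
)

```text
time: 1.7
tool_pos: [0.6053, -0.3253, 0.073]
tool_rot: [-180.0, 0.0, -0.0]
contact_force: [0.4, 0.6, 0.3]
opening: 0.0849
grasp_force: 0.0
```

>>> arm_command(
  deltas=[
    {"dx": 0, "dy": 0, "dz": 0, "turn": 0, "grip": 4.5},
    {"dx": 0, "dy": 0, "dz": 0, "turn": 0, "grip": 4.5},
    {"dx": 0, "dy": 0, "dz": 0, "turn": 0, "grip": 4.5},
    {"dx": 0, "dy": 0, "dz": 0, "turn": 0, "grip": 4.5},
    {"dx": 0, "dy": 0, "dz": 0, "turn": 0, "grip": 4.5},
    {"dx": 0, "dy": 0, "dz": 0, "turn": 0, "grip": 4.5},
    {"dx": 0, "dy": 0, "dz": 0, "turn": 0, "grip": 4.5},
    {"dx": 0, "dy": 0, "dz": 0, "turn": 0, "grip": 4.5},
  ],
  squeeze=45,
)

```text
time: 2.5
tool_pos: [0.6065, -0.3258, 0.0755]
tool_rot: [179.9, -0.1, -0.0]
contact_force: [-0.3, 1.7, 5.9]
opening: 0.0524
grasp_force: 48.2
```

>>> arm_command(
  deltas=[
    {"dx": 0, "dy": 0, "dz": -0.5, "turn": 0, "grip": 4.5},
    {"dx": 0, "dy": 0, "dz": -1.5, "turn": 0, "grip": 4.5},
    {"dx": 0, "dy": 0, "dz": -3.5, "turn": 0, "grip": 4.5},
    {"dx": 0, "dy": 0, "dz": -6, "turn": 0, "grip": 4.5},
    {"dx": 0, "dy": 0, "dz": -8.5, "turn": 0, "grip": 4.5},
    {"dx": 0, "dy": 0, "dz": -11, "turn": 0, "grip": 4.5},
    {"dx": 0, "dy": 0, "dz": -12.5, "turn": 0, "grip": 4.5},
    {"dx": 0, "dy": 0, "dz": -12.5, "turn": 0, "grip": 4.5},
  ],
)

```text
time: 3.3
tool_pos: [0.6065, -0.3261, 0.2015]
tool_rot: [179.8, -0.2, -0.0]
contact_force: [0.6, 1.0, -2.5]
opening: 0.0524
grasp_force: 48.2
```

>>> arm_command(
  deltas=[
    {"dx": -0.2, "dy": -1.2, "dz": 0, "turn": 0, "grip": 4.5},
    {"dx": -0.6, "dy": -3.5, "dz": 0, "turn": 0, "grip": 4.5},
    {"dx": -1.3, "dy": -7, "dz": 0, "turn": 0, "grip": 4.5},
    {"dx": -2, "dy": -11, "dz": 0, "turn": 0, "grip": 4.5},
    {"dx": -2.7, "dy": -15, "dz": 0, "turn": 0, "grip": 4.5},
    {"dx": -3.4, "dy": -19, "dz": 0, "turn": 0, "grip": 4.5},
    {"dx": -4.1, "dy": -23, "dz": 0, "turn": 0, "grip": 4.5},
    {"dx": -4.9, "dy": -27, "dz": 0, "turn": 0, "grip": 4.5},
  ],
)

```text
time: 4.1
tool_pos: [0.5542, -0.0527, 0.1955]
tool_rot: [-179.9, 0.2, -0.0]
contact_force: [-0.1, -0.5, -4.3]
opening: 0.0525
grasp_force: 48.3
```

>>> arm_command(
  deltas=[
    {"dx": -0.7, "dy": -4, "dz": 0, "turn": 0, "grip": 4.5},
    {"dx": -1.4, "dy": -8, "dz": 0, "turn": 0, "grip": 4.5},
    {"dx": -2.1, "dy": -12, "dz": 0, "turn": 0, "grip": 4.5},
    {"dx": -2.8, "dy": -16, "dz": 0, "turn": 0, "grip": 4.5},
    {"dx": -3.5, "dy": -20, "dz": 0, "turn": 0, "grip": 4.5},
    {"dx": -4.2, "dy": -24, "dz": 0, "turn": 0, "grip": 4.5},
    {"dx": -4.9, "dy": -28, "dz": 0, "turn": 0, "grip": 4.5},
    {"dx": -5.6, "dy": -32, "dz": 0, "turn": 0, "grip": 4.5},
  ],
)

```text
time: 4.9
tool_pos: [0.4979, 0.2662, 0.1956]
tool_rot: [179.9, 0.2, 0.0]
contact_force: [-0.5, -0.1, -4.0]
opening: 0.0525
grasp_force: 48.3
```

>>> arm_command(
  deltas=[
    {"dx": -0.6, "dy": -2.5, "dz": 0, "turn": 0, "grip": 4.5},
    {"dx": -0.9, "dy": -4.3, "dz": 0, "turn": 0, "grip": 4.5},
    {"dx": -1.1, "dy": -5.4, "dz": 0, "turn": 0, "grip": 4.5},
    {"dx": -1.1, "dy": -5.4, "dz": 0, "turn": 0, "grip": 4.5},
    {"dx": -1.1, "dy": -5.4, "dz": 0, "turn": 0, "grip": 4.5},
  ],
)

```text
time: 5.4
tool_pos: [0.489, 0.318, 0.1972]
tool_rot: [179.9, 0.1, -0.0]
contact_force: [0.3, -0.7, -5.3]
opening: 0.0524
grasp_force: 48.5
```

```bash
python3 - <<'E'
from plant import state, eyes
import cv2,numpy as np
from h import *
t=eyes.snapshot('top');w=eyes.snapshot('wrist'); sc=eyes.snapshot('scene')
cv2.imwrite('pics/c1.png',np.hstack([cv2.resize(x['color'],(400,300)) for x in(w,t)])[:,:,::-1])
cv2.imwrite('pics/c1s.png',cv2.resize(sc['color'][60:260,300:460],None,fx=3,fy=3)[:,:,::-1])
print(state()['tool_pos'],state()['contact_force'])
E
```

```text
[0.48972199 0.31773018 0.19807386] [ 0.34262792 -0.92456119 -4.02950032]
```

View pics/c1.png

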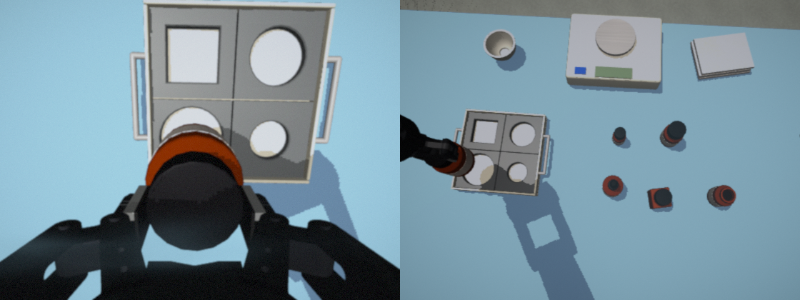

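View pics/c1s.png

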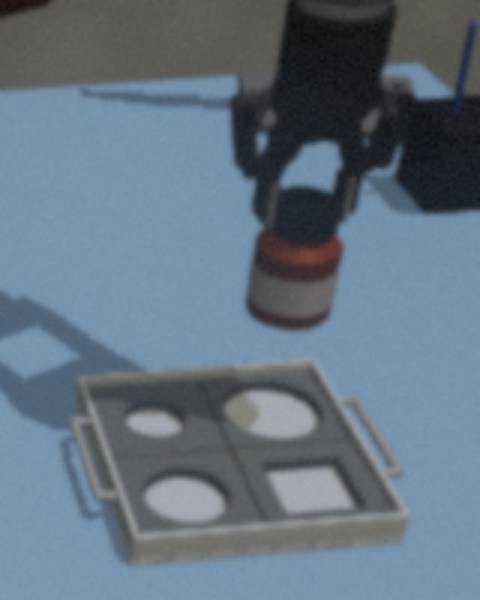

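The wrist view shows the large jar upright between the pads (cap about (195,205)). Its own round recess is partly hidden behind it, and the other three recesses are in clear view. The scene view shows the jar hanging above the far right recess.

>>> arm_command(
  deltas=[
    {"dx": 0, "dy": 0, "dz": 1, "turn": 0, "grip": 4.5},
    {"dx": 0, "dy": 0, "dz": 3, "turn": 0, "grip": 4.5},
    {"dx": 0, "dy": 0, "dz": 5.5, "turn": 0, "grip": 4.5},
    {"dx": 0, "dy": 0, "dz": 7.5, "turn": 0, "grip": 4.5},
    {"dx": 0, "dy": 0, "dz": 9, "turn": 0, "grip": 4.5},
    {"dx": 0, "dy": 0, "dz": 10, "turn": 0, "grip": 4.5},
    {"dx": 0, "dy": 0, "dz": 10.6, "turn": 0, "grip": 4.5},
    {"dx": 0, "dy": 0, "dz": 10.8, "turn": 0, "grip": 4.5},
  ],
)

```text
time: 6.35
tool_pos: [0.4896, 0.3186, 0.09]
tool_rot: [180.0, 0.0, -0.0]
contact_force: [0.3, 0.2, -3.9]
opening: 0.0525
grasp_force: 48.6
```

>>> arm_command(
  deltas=[
    {"dx": 0, "dy": 0, "dz": 0.1, "turn": 0, "grip": 4.5},
    {"dx": 0, "dy": 0, "dz": 0.2, "turn": 0, "grip": 4.5},
    {"dx": 0, "dy": 0, "dz": 0.3, "turn": 0, "grip": 4.5},
    {"dx": 0, "dy": 0, "dz": 0.4, "turn": 0, "grip": 4.5},
    {"dx": 0, "dy": 0, "dz": 0.5, "turn": 0, "grip": 4.5},
    {"dx": 0, "dy": 0, "dz": 0.5, "turn": 0, "grip": 4.5},
  ],
)

```text
time: 6.95
tool_pos: [0.4895, 0.3187, 0.0852]
tool_rot: [180.0, 0.0, -0.0]
contact_force: [0.4, -0.3, -4.2]
opening: 0.0528
grasp_force: 48.6
```

>>> arm_command(
  deltas=[
    {"dx": 0, "dy": 0, "dz": 0.05, "turn": 0, "grip": 4.5},
    {"dx": 0, "dy": 0, "dz": 0.1, "turn": 0, "grip": 4.5},
    {"dx": 0, "dy": 0, "dz": 0.15, "turn": 0, "grip": 4.5},
    {"dx": 0, "dy": 0, "dz": 0.2, "turn": 0, "grip": 4.5},
    {"dx": 0, "dy": 0, "dz": 0.25, "turn": 0, "grip": 4.5},
    {"dx": 0, "dy": 0, "dz": 0.25, "turn": 0, "grip": 4.5},
  ],
)

```text
time: 7.55
tool_pos: [0.4901, 0.3189, 0.0846]
tool_rot: [-180.0, -0.1, -0.0]
contact_force: [-2.8, -1.5, 5.9]
opening: 0.0528
grasp_force: 49.7
```

>>> arm_command(
  deltas=[
    {"dx": 0, "dy": 0, "dz": 0, "turn": 0, "grip": 5.6},
    {"dx": 0, "dy": 0, "dz": 0, "turn": 0, "grip": 6.2},
    {"dx": 0, "dy": 0, "dz": 0, "turn": 0, "grip": 6.9},
    {"dx": 0, "dy": 0, "dz": 0, "turn": 0, "grip": 7.5},
    {"dx": 0, "dy": 0, "dz": -1, "turn": 0, "grip": 7.5},
    {"dx": 0, "dy": 0, "dz": -4, "turn": 0, "grip": 7.5},
    {"dx": 0, "dy": 0, "dz": -8, "turn": 0, "grip": 7.5},
    {"dx": 0, "dy": 0, "dz": -8, "turn": 0, "grip": 7.5},
  ],
)

```text
time: 8.35
tool_pos: [0.4933, 0.3206, 0.1708]
tool_rot: [-179.7, -0.7, -0.0]
contact_force: [-0.4, 0.2, 1.2]
opening: 0.0752
grasp_force: 0.0
```

```bash
python3 - <<'E'
from plant import state, eyes
import cv2,numpy as np,pickle
from h import *
t=eyes.snapshot('top');w=eyes.snapshot('wrist')
pickle.dump(dict(t=t,w=w),open('d1.pkl','wb'))
cv2.imwrite('pics/c2.png',np.hstack([cv2.resize(x['color'],(400,300)) for x in(w,t)])[:,:,::-1])
print(state()['tool_pos'],state()['contact_force'],w['fx'],w['cam_to_world'].round(3).tolist())
for n,u,v,H,D in(('small',308,184,.067,.030),('medium',387,182,.088,.044),('square',368,275,.081,.040)):
    print(n,cap(t,u,v,H,D))
E
```

```text
[0.49060319 0.31924356 0.16519438] [-1.0812149  -0.52894284 -0.08862209] 342.8634315880744 [[-0.001, 0.969, 0.249, 0.555], [-1.0, 0.0, -0.005, 0.32], [-0.004, -0.249, 0.969, 0.312], [0.0, 0.0, 0.0, 1.0]]
small (0.5961518883705139, -0.04581126198172569, 0.028991054743528366, 0.03, array([ 0.5964, -0.0461,  0.0673]), array([ 0.5964238, -0.0461336], dtype=float32))
medium (0.6068828105926514, -0.18309377133846283, 0.04419419914484024, 0.044, array([ 0.6067, -0.183 ,  0.0883]), array([ 0.60687757, -0.18272819], dtype=float32))
square (0.4419747292995453, -0.15380607545375824, 0.03969810530543327, 0.04, array([ 0.4418, -0.1529,  0.0813]), array([ 0.44180477, -0.15280439], dtype=float32))
```

View pics/c2.png

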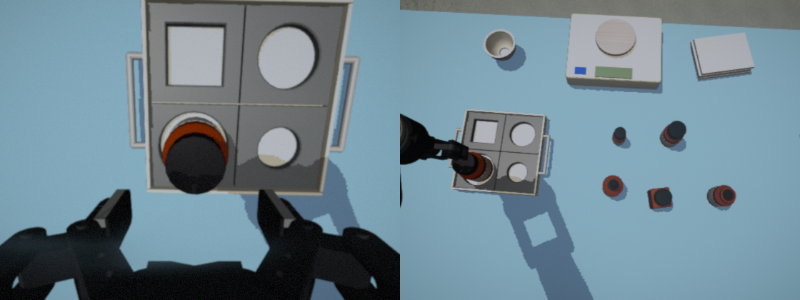

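The wrist view shows the large jar upright in its recess (about (195,150)) with a pale floor margin visible. The bench jars have not moved.

>>> arm_command(
  deltas=[
    {"dx": 0.8, "dy": 2.5, "dz": 0, "turn": 0, "grip": 6.5},
    {"dx": 2, "dy": 7, "dz": 0, "turn": 0, "grip": 6.5},
    {"dx": 3.3, "dy": 11.5, "dz": 0, "turn": 0, "grip": 6.5},
    {"dx": 4.6, "dy": 16, "dz": 0, "turn": 0, "grip": 6.5},
    {"dx": 6, "dy": 20.5, "dz": 0, "turn": 0, "grip": 6.5},
    {"dx": 7.3, "dy": 25, "dz": 0, "turn": 0, "grip": 6.5},
    {"dx": 8.6, "dy": 29.5, "dz": 0, "turn": 0, "grip": 6.5},
    {"dx": 9.9, "dy": 34, "dz": 0, "turn": 0, "grip": 6.5},
  ],
)

```text
time: 9.25
tool_pos: [0.5877, -0.023, 0.1611]
tool_rot: [-180.0, 0.2, -0.0]
contact_force: [1.2, -0.4, -1.1]
opening: 0.0649
grasp_force: 0.0
```

>>> arm_command(
  deltas=[
    {"dx": 0.7, "dy": 2.5, "dz": 0, "turn": 0, "grip": 6.5},
    {"dx": 0.7, "dy": 2.5, "dz": 0, "turn": 0, "grip": 6.5},
    {"dx": 0.7, "dy": 2.5, "dz": 2, "turn": 0, "grip": 6.5},
    {"dx": 0.7, "dy": 2.5, "dz": 5, "turn": 0, "grip": 6.5},
    {"dx": 0.7, "dy": 2.5, "dz": 7, "turn": 0, "grip": 6.5},
    {"dx": 0.7, "dy": 2.5, "dz": 7, "turn": 0, "grip": 6.5},
  ],
)

```text
time: 9.85
tool_pos: [0.5916, -0.0446, 0.0876]
tool_rot: [-179.9, 0.5, 0.0]
contact_force: [0.3, 0.3, -1.0]
opening: 0.0648
grasp_force: 0.0
```

>>> arm_command(
  deltas=[
    {"dx": 0, "dy": 0.1, "dz": 1.5, "turn": 0, "grip": 6.5},
    {"dx": 0, "dy": 0.1, "dz": 3, "turn": 0, "grip": 6.5},
    {"dx": 0, "dy": 0.1, "dz": 4.2, "turn": 0, "grip": 6.5},
    {"dx": 0, "dy": 0.1, "dz": 4.7, "turn": 0, "grip": 6.5},
    {"dx": 0, "dy": 0.1, "dz": 4.7, "turn": 0, "grip": 6.5},
    {"dx": 0, "dy": 0.1, "dz": 4.7, "turn": 0, "grip": 6.5},
  ],
)

```text
time: 10.45
tool_pos: [0.5958, -0.0474, 0.0462]
tool_rot: [180.0, -0.0, -0.0]
contact_force: [-0.3, -0.0, -0.2]
opening: 0.0647
grasp_force: 0.0
```

>>> arm_command(
  deltas=[
    {"dx": 0, "dy": 0, "dz": 0, "turn": 0, "grip": 2.2},
    {"dx": 0, "dy": 0, "dz": 0, "turn": 0, "grip": 2.2},
    {"dx": 0, "dy": 0, "dz": 0, "turn": 0, "grip": 2.2},
    {"dx": 0, "dy": 0, "dz": 0, "turn": 0, "grip": 2.2},
    {"dx": 0, "dy": 0, "dz": 0, "turn": 0, "grip": 2.2},
    {"dx": 0, "dy": 0, "dz": 0, "turn": 0, "grip": 2.2},
    {"dx": 0, "dy": 0, "dz": 0, "turn": 0, "grip": 2.2},
    {"dx": 0, "dy": 0, "dz": 0, "turn": 0, "grip": 2.2},
  ],
  squeeze=35,
)

```text
time: 11.25
tool_pos: [0.596, -0.0473, 0.0465]
tool_rot: [180.0, -0.1, -0.0]
contact_force: [-1.5, 1.7, 5.0]
opening: 0.0289
grasp_force: 34.4
```

>>> arm_command(
  deltas=[
    {"dx": 0, "dy": 0, "dz": -0.5, "turn": 0, "grip": 2.2},
    {"dx": 0, "dy": 0, "dz": -2, "turn": 0, "grip": 2.2},
    {"dx": 0, "dy": 0, "dz": -4.5, "turn": 0, "grip": 2.2},
    {"dx": 0, "dy": 0, "dz": -7, "turn": 0, "grip": 2.2},
    {"dx": -0.6, "dy": -1.5, "dz": -8, "turn": 0, "grip": 2.2},
    {"dx": -1.8, "dy": -4.5, "dz": -8, "turn": 0, "grip": 2.2},
    {"dx": -3.2, "dy": -8, "dz": -8, "turn": 0, "grip": 2.2},
    {"dx": -4.8, "dy": -12, "dz": -8, "turn": 0, "grip": 2.2},
  ],
)

```text
time: 12.05
tool_pos: [0.5461, 0.0741, 0.1255]
tool_rot: [-180.0, 0.0, -0.1]
contact_force: [0.4, 1.4, -1.2]
opening: 0.0289
grasp_force: 34.4
```

>>> arm_command(
  deltas=[
    {"dx": -1.6, "dy": -4, "dz": 0, "turn": 0, "grip": 2.2},
    {"dx": -3.2, "dy": -8, "dz": 0, "turn": 0, "grip": 2.2},
    {"dx": -4.6, "dy": -11, "dz": 0, "turn": 0, "grip": 2.2},
    {"dx": -5.5, "dy": -13.2, "dz": 0, "turn": 0, "grip": 2.2},
    {"dx": -6, "dy": -14.3, "dz": 0, "turn": 0, "grip": 2.2},
    {"dx": -6, "dy": -14.3, "dz": 0, "turn": 0, "grip": 2.2},
    {"dx": -6, "dy": -14.3, "dz": 0, "turn": 0, "grip": 2.2},
    {"dx": -6, "dy": -14.3, "dz": 0, "turn": 0, "grip": 2.2},
  ],
)

```text
time: 12.85
tool_pos: [0.4879, 0.2148, 0.1257]
tool_rot: [180.0, 0.0, -0.1]
contact_force: [-0.3, 0.5, -1.4]
opening: 0.0286
grasp_force: 34.4
```

>>> arm_command(
  deltas=[
    {"dx": 0, "dy": 0, "dz": 1, "turn": 0, "grip": 2.2},
    {"dx": 0, "dy": 0, "dz": 3, "turn": 0, "grip": 2.2},
    {"dx": 0, "dy": 0, "dz": 4.8, "turn": 0, "grip": 2.2},
    {"dx": 0, "dy": 0, "dz": 5.8, "turn": 0, "grip": 2.2},
    {"dx": 0, "dy": 0, "dz": 6.3, "turn": 0, "grip": 2.2},
    {"dx": 0, "dy": 0, "dz": 6.5, "turn": 0, "grip": 2.2},
    {"dx": 0, "dy": 0, "dz": 6.6, "turn": 0, "grip": 2.2},
    {"dx": 0, "dy": 0, "dz": 6.7, "turn": 0, "grip": 2.2},
  ],
)

```text
time: 13.65
tool_pos: [0.4882, 0.2159, 0.0597]
tool_rot: [-180.0, -0.1, -0.0]
contact_force: [0.3, 0.0, -1.1]
opening: 0.0289
grasp_force: 34.5
```

>>> arm_command(
  deltas=[
    {"dx": 0, "dy": 0, "dz": 0.05, "turn": 0, "grip": 2.2},
    {"dx": 0, "dy": 0, "dz": 0.1, "turn": 0, "grip": 2.2},
    {"dx": 0, "dy": 0, "dz": 0.15, "turn": 0, "grip": 2.2},
    {"dx": 0, "dy": 0, "dz": 0.2, "turn": 0, "grip": 2.2},
    {"dx": 0, "dy": 0, "dz": 0.25, "turn": 0, "grip": 2.2},
    {"dx": 0, "dy": 0, "dz": 0.3, "turn": 0, "grip": 2.2},
    {"dx": 0, "dy": 0, "dz": 0.35, "turn": 0, "grip": 2.2},
    {"dx": 0, "dy": 0, "dz": 0.35, "turn": 0, "grip": 2.2},
  ],
)

```text
time: 14.45
tool_pos: [0.4877, 0.2157, 0.0556]
tool_rot: [-180.0, -0.0, -0.0]
contact_force: [0.2, -0.5, 1.6]
opening: 0.0287
grasp_force: 34.7
```

>>> arm_command(
  deltas=[
    {"dx": 0, "dy": 0, "dz": 0.05, "turn": 0, "grip": 2.2},
    {"dx": 0, "dy": 0, "dz": 0.1, "turn": 0, "grip": 2.2},
    {"dx": 0, "dy": 0, "dz": 0.1, "turn": 0, "grip": 2.2},
  ],
)

```text
time: 14.75
tool_pos: [0.4882, 0.2159, 0.0555]
tool_rot: [-180.0, -0.1, -0.0]
contact_force: [-2.3, -0.7, 6.3]
opening: 0.0288
grasp_force: 34.8
```

>>> arm_command(
  deltas=[
    {"dx": 0, "dy": 0, "dz": 0, "turn": 0, "grip": 3.2},
    {"dx": 0, "dy": 0, "dz": 0, "turn": 0, "grip": 3.8},
    {"dx": 0, "dy": 0, "dz": 0, "turn": 0, "grip": 4.5},
    {"dx": 0, "dy": 0, "dz": 0, "turn": 0, "grip": 5.2},
    {"dx": 0, "dy": 0, "dz": -1, "turn": 0, "grip": 5.2},
    {"dx": 0, "dy": 0, "dz": -4, "turn": 0, "grip": 5.2},
    {"dx": 0, "dy": 0, "dz": -8, "turn": 0, "grip": 5.2},
    {"dx": 0, "dy": 0, "dz": -11, "turn": 0, "grip": 5.2},
  ],
)

```text
time: 15.55
tool_pos: [0.4881, 0.2159, 0.1673]
tool_rot: [-180.0, -0.1, -0.0]
contact_force: [0.6, -0.0, 0.3]
opening: 0.0519
grasp_force: 0.0
```

>>> arm_command(
  deltas=[
    {"dx": 0.8, "dy": 2.5, "dz": 0, "turn": 0, "grip": 7.5},
    {"dx": 2.1, "dy": 7, "dz": 0, "turn": 0, "grip": 7.5},
    {"dx": 3.5, "dy": 11.5, "dz": 0, "turn": 0, "grip": 7.5},
    {"dx": 4.8, "dy": 16, "dz": 0, "turn": 0, "grip": 7.5},
    {"dx": 6.2, "dy": 20.5, "dz": 0, "turn": 0, "grip": 7.5},
    {"dx": 7.5, "dy": 25, "dz": 0, "turn": 0, "grip": 7.5},
    {"dx": 8.9, "dy": 29.5, "dz": 0, "turn": 0, "grip": 7.5},
    {"dx": 10.2, "dy": 34, "dz": 0, "turn": 0, "grip": 7.5},
  ],
)

```text
time: 16.35
tool_pos: [0.5899, -0.1264, 0.1653]
tool_rot: [180.0, -0.1, -0.0]
contact_force: [0.4, -0.0, -0.4]
opening: 0.0749
grasp_force: 0.0
```

>>> arm_command(
  deltas=[
    {"dx": 1.2, "dy": 4, "dz": 0, "turn": 0, "grip": 7.5},
    {"dx": 1.7, "dy": 5.9, "dz": 0, "turn": 0, "grip": 7.5},
    {"dx": 1.7, "dy": 5.9, "dz": 1, "turn": 0, "grip": 7.5},
    {"dx": 1.7, "dy": 5.9, "dz": 3.5, "turn": 0, "grip": 7.5},
    {"dx": 1.7, "dy": 5.9, "dz": 6.5, "turn": 0, "grip": 7.5},
    {"dx": 1.7, "dy": 5.9, "dz": 9, "turn": 0, "grip": 7.5},
    {"dx": 1.7, "dy": 5.9, "dz": 9.9, "turn": 0, "grip": 7.5},
    {"dx": 1.7, "dy": 5.9, "dz": 9.9, "turn": 0, "grip": 7.5},
  ],
)

```text
time: 17.15
tool_pos: [0.6049, -0.1814, 0.0633]
tool_rot: [-179.9, 0.2, 0.1]
contact_force: [1.1, -0.1, 1.1]
opening: 0.0749
grasp_force: 0.0
```

>>> arm_command(
  deltas=[
    {"dx": 0, "dy": 0, "dz": 0, "turn": 0, "grip": 7.5},
    {"dx": 0, "dy": 0, "dz": 0, "turn": 0, "grip": 3.6},
    {"dx": 0, "dy": 0, "dz": 0, "turn": 0, "grip": 3.6},
    {"dx": 0, "dy": 0, "dz": 0, "turn": 0, "grip": 3.6},
    {"dx": 0, "dy": 0, "dz": 0, "turn": 0, "grip": 3.6},
    {"dx": 0, "dy": 0, "dz": 0, "turn": 0, "grip": 3.6},
    {"dx": 0, "dy": 0, "dz": 0, "turn": 0, "grip": 3.6},
    {"dx": 0, "dy": 0, "dz": 0, "turn": 0, "grip": 3.6},
  ],
  squeeze=40,
)

```text
time: 17.95
tool_pos: [0.6078, -0.1837, 0.0673]
tool_rot: [180.0, -0.2, -0.0]
contact_force: [-0.6, 0.9, 6.4]
opening: 0.0426
grasp_force: 41.3
```

>>> arm_command(
  deltas=[
    {"dx": 0, "dy": 0, "dz": -0.5, "turn": 0, "grip": 3.6},
    {"dx": 0, "dy": 0, "dz": -2, "turn": 0, "grip": 3.6},
    {"dx": 0, "dy": 0, "dz": -4.5, "turn": 0, "grip": 3.6},
    {"dx": 0, "dy": 0, "dz": -7, "turn": 0, "grip": 3.6},
    {"dx": 0, "dy": -0.5, "dz": -9, "turn": 0, "grip": 3.6},
    {"dx": -0.1, "dy": -2, "dz": -10, "turn": 0, "grip": 3.6},
    {"dx": -0.2, "dy": -5, "dz": -10, "turn": 0, "grip": 3.6},
    {"dx": -0.3, "dy": -9, "dz": -10, "turn": 0, "grip": 3.6},
  ],
)

```text
time: 18.75
tool_pos: [0.603, -0.0927, 0.1656]
tool_rot: [180.0, -0.0, -0.1]
contact_force: [0.6, 0.5, -1.6]
opening: 0.0428
grasp_force: 41.0
```

>>> arm_command(
  deltas=[
    {"dx": -0.2, "dy": -4, "dz": 0, "turn": 0, "grip": 3.6},
    {"dx": -0.3, "dy": -8, "dz": 0, "turn": 0, "grip": 3.6},
    {"dx": -0.5, "dy": -12, "dz": 0, "turn": 0, "grip": 3.6},
    {"dx": -0.6, "dy": -16, "dz": 0, "turn": 0, "grip": 3.6},
    {"dx": -0.8, "dy": -20, "dz": 0, "turn": 0, "grip": 3.6},
    {"dx": -0.9, "dy": -24, "dz": 0, "turn": 0, "grip": 3.6},
    {"dx": -1.1, "dy": -27, "dz": 0, "turn": 0, "grip": 3.6},
    {"dx": -1.1, "dy": -28.5, "dz": 0, "turn": 0, "grip": 3.6},
  ],
)

```text
time: 19.55
tool_pos: [0.5909, 0.1947, 0.1647]
tool_rot: [-180.0, 0.1, 0.2]
contact_force: [-0.5, -0.6, -1.5]
opening: 0.0429
grasp_force: 41.0
```

>>> arm_command(
  deltas=[
    {"dx": 0, "dy": -1.2, "dz": 0, "turn": 0, "grip": 3.6},
    {"dx": 0, "dy": -2.1, "dz": 0.5, "turn": 0, "grip": 3.6},
    {"dx": 0, "dy": -2.1, "dz": 2, "turn": 0, "grip": 3.6},
    {"dx": 0, "dy": -2.1, "dz": 4, "turn": 0, "grip": 3.6},
    {"dx": 0, "dy": -2.1, "dz": 6, "turn": 0, "grip": 3.6},
    {"dx": 0, "dy": -2.1, "dz": 7.5, "turn": 0, "grip": 3.6},
    {"dx": 0, "dy": -2.1, "dz": 8.4, "turn": 0, "grip": 3.6},
    {"dx": 0, "dy": -2.1, "dz": 8.6, "turn": 0, "grip": 3.6},
  ],
)

```text
time: 20.35
tool_pos: [0.5916, 0.2119, 0.0773]
tool_rot: [180.0, 0.2, -0.1]
contact_force: [-0.6, -0.1, -1.9]
opening: 0.0428
grasp_force: 41.1
```

>>> arm_command(
  deltas=[
    {"dx": 0, "dy": 0, "dz": 0.1, "turn": 0, "grip": 3.6},
    {"dx": 0, "dy": 0, "dz": 0.2, "turn": 0, "grip": 3.6},
    {"dx": 0, "dy": 0, "dz": 0.25, "turn": 0, "grip": 3.6},
    {"dx": 0, "dy": 0, "dz": 0.3, "turn": 0, "grip": 3.6},
    {"dx": 0, "dy": 0, "dz": 0.35, "turn": 0, "grip": 3.6},
    {"dx": 0, "dy": 0, "dz": 0.4, "turn": 0, "grip": 3.6},
    {"dx": 0, "dy": 0, "dz": 0.45, "turn": 0, "grip": 3.6},
    {"dx": 0, "dy": 0, "dz": 0.45, "turn": 0, "grip": 3.6},
  ],
)

```text
time: 21.15
tool_pos: [0.5932, 0.2128, 0.0764]
tool_rot: [-180.0, -0.1, -0.0]
contact_force: [-2.5, -1.2, 5.6]
opening: 0.0426
grasp_force: 41.7
```

>>> arm_command(
  deltas=[
    {"dx": 0, "dy": 0, "dz": 0, "turn": 0, "grip": 4.6},
    {"dx": 0, "dy": 0, "dz": 0, "turn": 0, "grip": 5.2},
    {"dx": 0, "dy": 0, "dz": 0, "turn": 0, "grip": 5.9},
    {"dx": 0, "dy": 0, "dz": 0, "turn": 0, "grip": 6.6},
    {"dx": 0, "dy": 0, "dz": -1, "turn": 0, "grip": 6.6},
    {"dx": 0, "dy": 0, "dz": -4, "turn": 0, "grip": 6.6},
    {"dx": 0, "dy": 0, "dz": -8, "turn": 0, "grip": 6.6},
    {"dx": 0, "dy": 0, "dz": -10, "turn": 0, "grip": 6.6},
  ],
)

```text
time: 21.95
tool_pos: [0.5942, 0.2131, 0.1797]
tool_rot: [-179.9, -0.3, -0.0]
contact_force: [0.0, -0.2, -0.3]
opening: 0.0661
grasp_force: 0.0
```

>>> arm_command(
  deltas=[
    {"dx": -1, "dy": 2.5, "dz": 0, "turn": 0, "grip": 7},
    {"dx": -2.8, "dy": 6.8, "dz": 0, "turn": 0, "grip": 7},
    {"dx": -4.6, "dy": 11.1, "dz": 0, "turn": 0, "grip": 7},
    {"dx": -6.3, "dy": 15.4, "dz": 0, "turn": 0, "grip": 7},
    {"dx": -8.1, "dy": 19.7, "dz": 0, "turn": 0, "grip": 7},
    {"dx": -9.9, "dy": 24, "dz": 0, "turn": 0, "grip": 7},
    {"dx": -11.7, "dy": 28.3, "dz": 0, "turn": 0, "grip": 7},
    {"dx": -13.4, "dy": 32.6, "dz": 0, "turn": 0, "grip": 7},
  ],
)

```text
time: 22.75
tool_pos: [0.4577, -0.1148, 0.1758]
tool_rot: [180.0, -0.1, 0.0]
contact_force: [1.6, -1.0, -0.2]
opening: 0.0704
grasp_force: 0.0
```

>>> arm_command(
  deltas=[
    {"dx": -1.6, "dy": 4.1, "dz": 0, "turn": 0, "grip": 7},
    {"dx": -1.6, "dy": 4.1, "dz": 0, "turn": 0, "grip": 7},
    {"dx": -1.6, "dy": 4.1, "dz": 2, "turn": 0, "grip": 7},
    {"dx": -1.6, "dy": 4.1, "dz": 5, "turn": 0, "grip": 7},
    {"dx": -1.6, "dy": 4.1, "dz": 8, "turn": 0, "grip": 7},
    {"dx": -1.6, "dy": 4.1, "dz": 10, "turn": 0, "grip": 7},
    {"dx": -1.6, "dy": 4.1, "dz": 10, "turn": 0, "grip": 7},
    {"dx": -1.6, "dy": 4.1, "dz": 10, "turn": 0, "grip": 7},
  ],
)

```text
time: 23.55
tool_pos: [0.4429, -0.1539, 0.0755]
tool_rot: [-180.0, -0.0, 0.0]
contact_force: [-0.3, 0.3, 0.2]
opening: 0.07
grasp_force: 0.0
```

>>> arm_command(
  deltas=[
    {"dx": -0.1, "dy": 0, "dz": 1, "turn": 0, "grip": 7},
    {"dx": -0.1, "dy": 0, "dz": 1.5, "turn": 0, "grip": 7},
    {"dx": -0.1, "dy": 0, "dz": 1.5, "turn": 0, "grip": 7},
    {"dx": -0.1, "dy": 0, "dz": 1.5, "turn": 0, "grip": 7},
  ],
)

```text
time: 23.95
tool_pos: [0.4415, -0.1543, 0.06]
tool_rot: [180.0, -0.0, -0.0]
contact_force: [-0.2, 0.1, -0.6]
opening: 0.0702
grasp_force: 0.0
```

>>> arm_command(
  deltas=[
    {"dx": 0, "dy": 0, "dz": 0, "turn": 0, "grip": 3.2},
    {"dx": 0, "dy": 0, "dz": 0, "turn": 0, "grip": 3.2},
    {"dx": 0, "dy": 0, "dz": 0, "turn": 0, "grip": 3.2},
    {"dx": 0, "dy": 0, "dz": 0, "turn": 0, "grip": 3.2},
    {"dx": 0, "dy": 0, "dz": 0, "turn": 0, "grip": 3.2},
    {"dx": 0, "dy": 0, "dz": 0, "turn": 0, "grip": 3.2},
    {"dx": 0, "dy": 0, "dz": 0, "turn": 0, "grip": 3.2},
    {"dx": 0, "dy": 0, "dz": 0, "turn": 0, "grip": 3.2},
  ],
  squeeze=40,
)

```text
time: 24.75
tool_pos: [0.4418, -0.1544, 0.0604]
tool_rot: [180.0, -0.0, -0.0]
contact_force: [-1.5, 1.9, 5.2]
opening: 0.0384
grasp_force: 40.4
```

>>> arm_command(
  deltas=[
    {"dx": 0, "dy": 0, "dz": -0.5, "turn": 0, "grip": 3.2},
    {"dx": 0, "dy": 0, "dz": -2, "turn": 0, "grip": 3.2},
    {"dx": 0, "dy": 0, "dz": -4.5, "turn": 0, "grip": 3.2},
    {"dx": 0, "dy": 0, "dz": -7.5, "turn": 0, "grip": 3.2},
    {"dx": 0, "dy": 0, "dz": -10.5, "turn": 0, "grip": 3.2},
    {"dx": 0, "dy": 0, "dz": -13, "turn": 0, "grip": 3.2},
    {"dx": 0.3, "dy": -1, "dz": -13, "turn": 0, "grip": 3.2},
    {"dx": 1, "dy": -3.1, "dz": -13, "turn": 0, "grip": 3.2},
  ],
)

```text
time: 25.55
tool_pos: [0.4513, -0.1233, 0.1892]
tool_rot: [180.0, -0.0, -0.1]
contact_force: [0.5, -0.3, -2.3]
opening: 0.0385
grasp_force: 40.6
```

>>> arm_command(
  deltas=[
    {"dx": 1.2, "dy": -3.7, "dz": 0, "turn": 0.02, "grip": 3.2},
    {"dx": 2.4, "dy": -7.4, "dz": 0, "turn": 0.05, "grip": 3.2},
    {"dx": 3.6, "dy": -11.1, "dz": 0, "turn": 0.08, "grip": 3.2},
    {"dx": 4.8, "dy": -14.8, "dz": 0, "turn": 0.11, "grip": 3.2},
    {"dx": 6, "dy": -18.5, "dz": 0, "turn": 0.14, "grip": 3.2},
    {"dx": 7.2, "dy": -22.2, "dz": 0, "turn": 0.16, "grip": 3.2},
    {"dx": 8.4, "dy": -26, "dz": 0, "turn": 0.18, "grip": 3.2},
    {"dx": 9.6, "dy": -30, "dz": 0, "turn": 0.187, "grip": 3.2},
  ],
)

```text
time: 26.35
tool_pos: [0.5462, 0.1787, 0.1868]
tool_rot: [179.9, 0.2, -10.7]
contact_force: [0.1, 0.2, -1.7]
opening: 0.0386
grasp_force: 40.7
```

>>> arm_command(
  deltas=[
    {"dx": 0.5, "dy": -3.8, "dz": 0, "turn": 0, "grip": 3.2},
    {"dx": 1, "dy": -7.6, "dz": 0, "turn": 0, "grip": 3.2},
    {"dx": 1.5, "dy": -11, "dz": 0, "turn": 0, "grip": 3.2},
    {"dx": 1.8, "dy": -13.5, "dz": 0, "turn": 0, "grip": 3.2},
    {"dx": 1.9, "dy": -14.6, "dz": 0, "turn": 0, "grip": 3.2},
    {"dx": 1.9, "dy": -14.6, "dz": 0, "turn": 0, "grip": 3.2},
    {"dx": 1.9, "dy": -14.6, "dz": 0, "turn": 0, "grip": 3.2},
  ],
)

```text
time: 27.05
tool_pos: [0.5925, 0.3159, 0.1883]
tool_rot: [179.9, 0.1, -10.7]
contact_force: [-0.5, -0.1, -0.6]
opening: 0.0386
grasp_force: 40.7
```

```bash
python3 - <<'E'
from plant import state, eyes
import cv2,numpy as np
t=eyes.snapshot('top');w=eyes.snapshot('wrist')
cv2.imwrite('pics/c3.png',np.hstack([cv2.resize(w['color'],(400,300)),cv2.resize(t['color'][140:290,30:230],(400,300))])[:,:,::-1])
print(state()['tool_pos'],state()['tool_rot'])
E
```

```text
[0.59294747 0.31546432 0.18926065] [ 1.79952209e+02  4.11013180e-02 -1.07871817e+01]
```

View pics/c3.png

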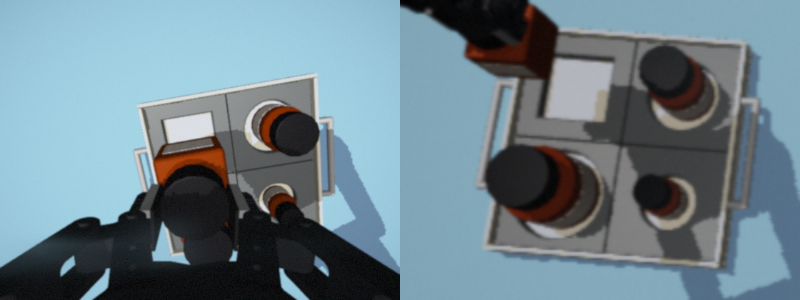

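The wrist view shows the square jar (about (195,180)) parallel to the square recess behind it. The other three jars stand upright inside their recesses.

>>> arm_command(
  deltas=[
    {"dx": 0.1, "dy": -0.1, "dz": 1, "turn": 0, "grip": 3.2},
    {"dx": 0.1, "dy": -0.1, "dz": 3, "turn": 0, "grip": 3.2},
    {"dx": 0.1, "dy": -0.1, "dz": 5.5, "turn": 0, "grip": 3.2},
    {"dx": 0.1, "dy": -0.1, "dz": 8, "turn": 0, "grip": 3.2},
    {"dx": 0.1, "dy": -0.1, "dz": 9.8, "turn": 0, "grip": 3.2},
    {"dx": 0.1, "dy": -0.1, "dz": 11, "turn": 0, "grip": 3.2},
    {"dx": 0.1, "dy": -0.1, "dz": 11.5, "turn": 0, "grip": 3.2},
    {"dx": 0.1, "dy": -0.1, "dz": 11.6, "turn": 0, "grip": 3.2},
  ],
)

```text
time: 27.95
tool_pos: [0.5946, 0.3173, 0.0736]
tool_rot: [180.0, 0.0, -10.7]
contact_force: [0.5, 0.2, -1.9]
opening: 0.0389
grasp_force: 40.7
```

>>> arm_command(
  deltas=[
    {"dx": 0, "dy": 0, "dz": 0.1, "turn": 0, "grip": 3.2},
    {"dx": 0, "dy": 0, "dz": 0.2, "turn": 0, "grip": 3.2},
    {"dx": 0, "dy": 0, "dz": 0.25, "turn": 0, "grip": 3.2},
    {"dx": 0, "dy": 0, "dz": 0.3, "turn": 0, "grip": 3.2},
    {"dx": 0, "dy": 0, "dz": 0.35, "turn": 0, "grip": 3.2},
    {"dx": 0, "dy": 0, "dz": 0.4, "turn": 0, "grip": 3.2},
    {"dx": 0, "dy": 0, "dz": 0.45, "turn": 0, "grip": 3.2},
    {"dx": 0, "dy": 0, "dz": 0.45, "turn": 0, "grip": 3.2},
  ],
)

```text
time: 28.75
tool_pos: [0.5946, 0.3174, 0.0695]
tool_rot: [-180.0, -0.0, -10.7]
contact_force: [-0.7, -0.4, -0.6]
opening: 0.0388
grasp_force: 41.0
```

>>> arm_command(
  deltas=[
    {"dx": 0, "dy": 0, "dz": 0.05, "turn": 0, "grip": 3.2},
    {"dx": 0, "dy": 0, "dz": 0.1, "turn": 0, "grip": 3.2},
    {"dx": 0, "dy": 0, "dz": 0.15, "turn": 0, "grip": 3.2},
    {"dx": 0, "dy": 0, "dz": 0.15, "turn": 0, "grip": 3.2},
  ],
)

```text
time: 29.15
tool_pos: [0.5949, 0.3176, 0.0694]
tool_rot: [-180.0, -0.0, -10.7]
contact_force: [-2.9, -0.8, 6.3]
opening: 0.0391
grasp_force: 41.6
```

Contact with the recess floor is clear, so I'll release, retreat and check.

>>> arm_command(
  deltas=[
    {"dx": 0, "dy": 0, "dz": 0, "turn": 0, "grip": 4.2},
    {"dx": 0, "dy": 0, "dz": 0, "turn": 0, "grip": 4.8},
    {"dx": 0, "dy": 0, "dz": 0, "turn": 0, "grip": 5.5},
    {"dx": 0, "dy": 0, "dz": 0, "turn": 0, "grip": 6.2},
    {"dx": 0, "dy": 0, "dz": -1, "turn": 0, "grip": 6.2},
    {"dx": 0, "dy": 0, "dz": -4, "turn": 0, "grip": 6.2},
    {"dx": 0, "dy": 0, "dz": -8, "turn": 0, "grip": 6.2},
    {"dx": 0, "dy": 0, "dz": -12, "turn": 0, "grip": 6.2},
  ],
)

```text
time: 29.95
tool_pos: [0.5942, 0.3172, 0.1893]
tool_rot: [180.0, 0.0, -10.7]
contact_force: [0.5, 0.8, 0.9]
opening: 0.0621
grasp_force: 0.0
```

>>> arm_command(
  deltas=[
    {"dx": 0, "dy": 2, "dz": -2, "turn": 0, "grip": 6.2},
    {"dx": 0, "dy": 6, "dz": -4, "turn": 0, "grip": 6.2},
    {"dx": 0, "dy": 10, "dz": -4, "turn": 0, "grip": 6.2},
    {"dx": 0, "dy": 14, "dz": -4, "turn": 0, "grip": 6.2},
    {"dx": 0, "dy": 18, "dz": -4, "turn": 0, "grip": 6.2},
    {"dx": 0, "dy": 22, "dz": -4, "turn": 0, "grip": 6.2},
    {"dx": 0, "dy": 26, "dz": -4, "turn": 0, "grip": 6.2},
    {"dx": 0, "dy": 28, "dz": -4, "turn": 0, "grip": 6.2},
  ],
)

```text
time: 30.75
tool_pos: [0.5419, 0.0398, 0.2288]
tool_rot: [180.0, -0.1, -10.9]
contact_force: [0.1, -0.7, 0.2]
opening: 0.0621
grasp_force: 0.0
```

```bash
python3 - <<'E'
from plant import eyes
import cv2,numpy as np
from h import *
t=eyes.snapshot('top');s=eyes.snapshot('scene')
cv2.imwrite('pics/c4.png',np.hstack([cv2.resize(t['color'][140:290,30:230],(400,300)),cv2.resize(s['color'][120:270,290:490],(400,300))])[:,:,::-1])
P=cloud(t)
for n,x,y,H in(('small',.488,.2158,.076),('medium',.592,.2135,.097),('large',.49,.319,.107),('square',.594,.317,.090)):
    m=(abs(P[...,2]-H)<.008)&(np.hypot(P[...,0]-x,P[...,1]-y)<.045)
    print(n,m.sum(),np.median(P[m],0).round(4),'seat',x,y,H)
E
```

```text
small 0 [nan nan nan] seat 0.488 0.2158 0.076
medium 181 [0.5917 0.1974 0.0969] seat 0.592 0.2135 0.097
large 0 [nan nan nan] seat 0.49 0.319 0.107
square 0 [nan nan nan] seat 0.594 0.317 0.09
  return _methods._mean(a, axis=axis, dtype=dtype,
  ret = um.true_divide(
```

View pics/c4.png

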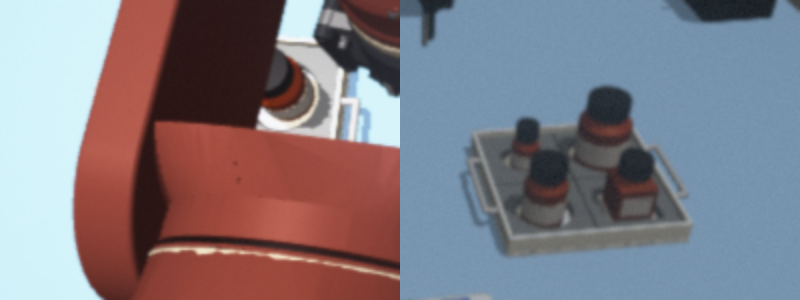

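The top camera is blocked by the arm. The scene view shows all four jars upright in the recesses. I'll move the arm aside for a numeric check.

>>> arm_command(
  deltas=[
    {"dx": 0, "dy": 4, "dz": 0, "turn": 0, "grip": 6.2},
    {"dx": 0, "dy": 8, "dz": 0, "turn": 0, "grip": 6.2},
    {"dx": 0, "dy": 12, "dz": 0, "turn": 0, "grip": 6.2},
    {"dx": 0, "dy": 16, "dz": 0, "turn": 0, "grip": 6.2},
    {"dx": 0, "dy": 20, "dz": 0, "turn": 0, "grip": 6.2},
    {"dx": 0, "dy": 24, "dz": 0, "turn": 0, "grip": 6.2},
    {"dx": 0, "dy": 28, "dz": 0, "turn": 0, "grip": 6.2},
    {"dx": 0, "dy": 30, "dz": 0, "turn": 0, "grip": 6.2},
  ],
)

```text
time: 31.65
tool_pos: [0.4866, -0.2544, 0.2285]
tool_rot: [180.0, -0.1, -10.8]
contact_force: [0.1, 0.2, 0.4]
opening: 0.0619
grasp_force: 0.0
```

```bash
python3 - <<'E'
from plant import eyes
import cv2,numpy as np
from h import *
t=eyes.snapshot('top')
cv2.imwrite('pics/c5.png',t['color'][:,:,::-1])
P=cloud(t)
for n,x,y,H in(('small',.488,.2158,.076),('medium',.592,.2135,.097),('large',.49,.319,.107),('square',.594,.317,.090)):
    m=(abs(P[...,2]-H)<.006)&(np.hypot(P[...,0]-x,P[...,1]-y)<.045)&(t['color'].max(2)<70)
    print(n,m.sum(),np.median(P[m],0).round(4) if m.any() else '','seat',x,y,H)
E
```

```text
small 234 [0.4899 0.2152 0.0762] seat 0.488 0.2158 0.076
medium 484 [0.5941 0.2095 0.0971] seat 0.592 0.2135 0.097
large 829 [0.4916 0.3157 0.1072] seat 0.49 0.319 0.107
square 404 [0.5945 0.3143 0.0901] seat 0.594 0.317 0.09
```

View pics/c5.png

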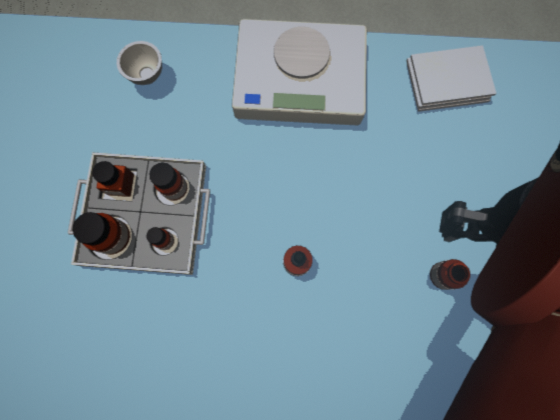

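The top view shows all four jars in their seats, with cap tops within 0.2 mm of the expected heights. The dropper (298,260) and the uncapped jar (452,273) have not moved, so I'm handing in.

```bash
python3 -c "
from plant import env
print(env.finish_job())"
```

```text
the job is handed in; nothing more can be done
None
```

The job is handed in: all four capped jars stand upright on the bottom of their matching recesses, and the dropper bottle and the uncapped jar were left where they stood (about 32 s of the 104 s used).

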